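Tip up a sleeve of can ends against the buffer

TASK

A paper sleeve of can ends lies on the tipping bench with one end overhanging the bench's open front. Push it along the bench until its far end, the foot, butts against the spring buffer and presses it fully in, then lift the overhanging end and tip the sleeve up about its foot, keeping the foot down on the bench bed and against the buffer, until the sleeve stands upright by itself on the bed, foot down. Let go and back away; do not carry the sleeve, and leave everything else where it is.

Things in the scene. Friction and masses are not known exactly. Their poses are not given: they have to be found in the camera images.
- sleeve: Brown paper sleeve full of can ends: rigid cylinder, 200 mm long, 58 mm diameter, about 0.3 kg. Own y axis runs along it from the foot to the overhanging end (straight up once it stands). Origin on its skin midway along (underside as it starts), 29 mm from the cylinder's axis. It lies loose in the bench channel, within 2 degrees of the channel's line, foot 10 to 27 mm short of the buffer.
- sleeve_top (a point): Centre of the sleeve's overhanging end face (own y = +100 mm), the end to be raised. It overhangs the front edge of the bench by 51 to 88 mm at the start, by 33 to 60 mm once butted; nothing is under it but the deck, 90 mm below the sleeve.
- sleeve_foot (a point): Centre of the sleeve's other end face (own y = -100 mm), the foot: 29 mm above the bed while the sleeve lies. In tipping, its upper edge slides down the plate and its lower edge 58 mm back along the bed, so it ends standing beside the buffer; within about 16 degrees of vertical it drops upright by itself or, if its edge hangs on the plate, after a nudge.
- bench: Fixed: aluminium bed 220 x 104 x 10 mm on a grey pedestal, bed top 90 mm above the deck. Origin: centre of underside. Its x axis runs along the channel from the open front edge (x = -110 mm) to the buffer. Two blue rails, 72 mm apart inside, 92 mm outside, 21 mm above the bed, from x = -92 to +108 mm, keep the sleeve from rolling. The front looks roughly to the robot's left.
- buffer (a joint): Spring buffer: black upright plate 62 mm wide, 102 mm high, yellow strip at the top, across the channel. 0 m when free, 0.008 m pushed fully in (away from the front), which takes about 2 N besides the sleeve's friction; then it is a hard stop. Springs back when let go. It is set at a different place along the bed each time, not given: push the sleeve until you feel it.
- can_sample: White can 66 mm in diameter, 122 mm high, standing loose at the right of the deck; origin at the centre of its underside. Leave alone.
- tape_roll: Brown tape roll 101 mm in diameter, 48 mm high, lying loose beyond the bench; origin at the centre of its underside. Leave alone.
- date_stamp: Date stamp with red handle on a black foot, 34 x 34 x 70 mm, standing loose beyond the bench; origin at the centre of its underside. Leave alone.

How it is judged:
On the way, in this order (a step that is already met when the one before it is completed fails the run):
1. the lying sleeve is butted against the buffer and presses it in by at least 4 mm (angle between sleeve's own y axis and vertical between 1.4 and 1.75 rad and value of joint buffer above 0.004 m), for 0.1 s.
2. the sleeve is raised to between 25 and 65 degrees with its foot pressing the buffer (angle between sleeve's own y axis and vertical between 0.44 and 1.13 rad and value of joint buffer above 0.001 m), for 0.1 s.
At the end, for the whole second after the job is handed in: The sleeve stands on its foot within about 3.5 degrees of vertical, at rest, its foot end flat on the bench bed in the channel between the rails and in front of the buffer (angle between sleeve's own y axis and vertical below 0.06 rad and linear speed of sleeve below 0.02 m/s and z of sleeve_foot in the frame of bench between 0.086 and 0.095 m and x of sleeve_foot in the frame of bench between -0.085 and 0.06 m and y of sleeve_foot in the frame of bench between -0.02 and 0.02 m); the robot touches nothing.
It fails at once if the sleeve's foot end is lifted off the bed (its centre more than 45 mm above the bed) (z of sleeve_foot in the frame of bench above 0.135 m).
It fails at once if the sleeve falls off the bench (height (world z) of sleeve_foot below 0.07 m).
It fails at once if the can, tape roll or stamp is displaced by more than 30 mm (distance of any of can_sample, tape_roll, date_stamp from where it was at the start of the episode above 0.03 m).
It also fails if it takes over 51 s, if anything falls off the work surface, if the arm or the gripper's body presses on something with over 40 N, if the wrist force passes 120 N, or if a joint passes its speed limit or range.

ROBOT

A 6-joint arm with a two-finger parallel gripper is mounted at the origin on a cart in front of the work surface, level with it; the furniture and walls round the work are solid. World frame = base frame: x ahead of the robot, y to its left, z up, the work surface at z = 0. Lengths are in m, angles in rad, forces in N, time in s.
With the tool pointing down it reaches from about 0.25 to 0.775 m from the base axis. Payload 8.9 kg.
Tool frame: the origin (TCP) lies on the centre line of the jaws, within the pads' length; the fingertips stand 25 mm ahead of it and the grasp point (between the pads) lies 6 mm ahead of it; z points along the fingers, y is the direction in which the jaws open and shut (so a half turn about z gives the same grasp; the last joint's range is limited). The gripper opens to 85 mm and grips with 20 to 120 N. Pads are 22 mm wide; open, the fingers measure 114 mm over their backs; the gripper's body (76 mm by 85 mm) begins 54 mm behind the grasp point. The pads swing forward as they close: fully open they stand 13 mm farther back than shut.
Start: joints at [-1.356, 0.291, -0.153, 1.127, 0, 1.431], TCP at [0.182, -0.492, 0.256] pointing down, gripper open.
Joint ranges: [-2.52, 2.52], [-0.91, 1.74], [-1.3, 1.37], [-1.96, 2.02], [-1.52, 1.47], [-3.14, 3.14]. Speed limits (rad/s): [2.22, 2.22, 2.79, 3.14, 3.14, 3.14].

INTERFACE

Orientations are given as a unit quaternion [x, y, z, w].
In Python, from rig import robot gives the robot as it stands.
- The arm moves only by the tool servo_tool, never from a script. Its argument "motion" is a list of rows, each a list of 3 entries, a list of its own where there are three numbers: the shift along the tool's x, y, z in m, then the turn, a rotation vector about the tool's x, y, z in rad, then the opening, from -1 (shut) to 1 (fully open). A call has 1 to 20 rows; each row is the pose to reach, as a shift and turn from the pose measured when the call began, along the tool's axes at that moment; what a row does not reach only later rows make up. A row lasts 1/12 s, in which the tool goes at most 41.7 mm and 7.16 degrees, less where a joint would pass 70% of its speed; a pose out of reach is approached as far as the arm can. A call with a gripper value outside its range is refused whole. The fingers move at their own pace and stop on an object; "squeeze" is the grip in N (left out, the last holds). Time passes only in rows, so rows that repeat a pose let the fingers close. It gives the time, the measured TCP pose, the force and the opening at its end, in the units of the state.
- robot.sense(): the state, without advancing time (a new reading comes with each control period).
- robot.grab_frame(name): name is "scene" or "side" or "wrist"; returns a dict with "color" (384x512x3 uint8, red, green, blue), "depth" (384x512 float32, m along the optical axis (not along the pixel's ray), 0 where there is no reading), "camera_matrix" (3x3 intrinsics, pixels), "R" (3x3) and "t" (3): a world point X has camera coordinates R X + t. Camera axes: x right, y down, z forward; pixel columns grow to the right and rows downward; lengths in m; the calibration is good to about 2 mm. The wrist camera is an equidistant fisheye: a pixel r from the principal point sees the ray r / f radians off the axis. A picture is of the moment at which its call begins.
- robot.sign_off(): hands the job in, once; it reports no verdict.
Trained networks look in a picture, given as the dict that the camera call returned (one of the last four; its "shot" number tells which), for a name from the list of things; names that differ only in an ending like _2 or _b are one class to them, and where a whole thing is asked for, a point or a joint stands for the part that bears it (a point fixed in the world has none). Each returns a list of dicts, best first, with "conf" (0 to 1); they miss things now and then, are a little off and sometimes report something else, mostly with a low value. They report only what shows in the picture. A call takes as long as a camera call.
- robot.cut_out(picture, query): "mask" (384x512 bool, what is visible of it) and "box" ([centre column, centre row, width, height] in pixels, round what is visible of it).
The state is a dict: "clock": time; "qpos": joint angles; "dq": joint speeds; "joint_efforts": joint torques, N m; "tcp_pos": TCP position; "ee_rot": TCP orientation; "ft_force": force on the tool from outside, world axes, zero at the start; "moment": the same for the moment, N m; "opening": finger opening in m.
Only numpy, scipy, OpenCV 4.12 (cv2) and the standard library are available. Lean on these libraries where they do the work, as an engineer would, in place of code of your own. Each camera call takes 0.05 s, during which the arm holds its last target.

## Working session

There is one attempt and no reset: what is moved stays moved. The work goes in short steps, Python scripts to look and compute and a tool call to move; the robot and the scene stay as the last step left them, time stands still between calls to the robot, and variables do not carry over. Pictures are saved under pics/ and viewed, and the job is handed in when it is done.

Besides the shell and the picture viewer there is one more tool, called after "Request:" as a command line: name --argument value ..., lists and objects as JSON in quotes. servo_tool: Moves the arm, as the interface text tells. Its arguments: {"type":"object","properties":{"motion":{"type":"array","items":{"type":"array"}},"squeeze":{"type":"number"}},"required":["motion"]}

```bash
ls; mkdir -p pics; cat > h.py <<'E'
import numpy as np, cv2
from rig import robot
def save(f,n): cv2.imwrite('pics/'+n, f["color"][:,:,::-1])
def cloud(f,mask=None):
    d=f["depth"];K=np.array(f["camera_matrix"]);R=np.array(f["R"]);t=np.array(f["t"])
    v,u=np.nonzero((d>0)&(mask if mask is not None else True))
    z=d[v,u]
    P=np.stack([(u-K[0,2])/K[0,0]*z,(v-K[1,2])/K[1,1]*z,z],1)
    return (P-t)@R,u,v
E
python3 - <<'E'
from h import *
s=robot.sense(); print({k:np.round(v,4) for k,v in s.items()})
for n in("scene","side","wrist"):
    f=robot.grab_frame(n); save(f,n+'0.png'); print(n,np.round(f["camera_matrix"],1).tolist(),np.round(f["R"],3).tolist(),np.round(f["t"],3))
    if n!="wrist":
        for q in("sleeve","bench","buffer","can_sample","tape_roll","date_stamp"):
            r=robot.cut_out(f,q)
            for e in r[:2]:
                P,_,_=cloud(f,e["mask"]); print(n,q,round(e["conf"],2),np.round(e["box"]),np.round(np.median(P,0),3) if len(P) else None, np.round(np.percentile(P,2,axis=0),3),np.round(np.percentile(P,98,axis=0),3))
print(robot.sense()["clock"])
E
```

```text
pics
{'clock': np.float64(0.0), 'qpos': array([-1.3563,  0.2913, -0.1541,  1.1267,  0.    ,  1.4315]), 'dq': array([-0.    ,  0.0018,  0.0002, -0.0002,  0.0009,  0.0007]), 'joint_efforts': array([ 4.40000e-03, -5.37142e+01,  3.31378e+01,  1.61000e-02,
        1.00000e-04,  0.00000e+00]), 'tcp_pos': array([ 0.1818, -0.4921,  0.2557]), 'ee_rot': array([ 9.844e-01,  1.760e-01, -0.000e+00, -6.000e-04]), 'ft_force': array([-0.3362,  0.4614, -0.0012]), 'moment': array([-0.0164, -0.0308,  0.0435]), 'opening': np.float64(0.0854)}
scene [[379.8, 0.0, 263.4], [0.0, 379.8, 192.2], [0.0, 0.0, 1.0]] [[0.463, -0.886, -0.011], [-0.556, -0.281, -0.782], [0.69, 0.369, -0.623]] [-0.329  0.387  0.534]
scene sleeve 0.65 [230. 196.  86.  51.] [ 0.507 -0.028  0.137] [ 0.497 -0.113  0.102] [0.539 0.077 0.148]
scene bench 0.85 [262. 239. 113.  60.] [ 0.486 -0.136  0.089] [ 0.473 -0.207  0.005] [0.563 0.    0.11 ]
scene buffer 0.92 [280. 202.  20.  48.] [ 0.51  -0.139  0.164] [ 0.493 -0.141  0.094] [ 0.554 -0.132  0.191]
scene can_sample 0.64 [330. 269.  45.  56.] [ 0.45  -0.274  0.104] [ 0.436 -0.3    0.025
[... 526 characters left out ...]
236. 217.  57.  76.] [ 0.501 -0.167  0.09 ] [ 0.475 -0.208  0.007] [ 0.57  -0.008  0.112]
side buffer 0.54 [238. 190.  26.  13.] [ 0.526 -0.138  0.182] [ 0.495 -0.146  0.111] [ 0.564 -0.038  0.193]
side can_sample 0.56 [224. 268.  33.  46.] [ 0.467 -0.285  0.11 ] [ 0.438 -0.3    0.051] [ 0.498 -0.241  0.122]
side can_sample 0.47 [227. 170.  26.  55.] [ 0.522 -0.005  0.144] [ 0.499 -0.078  0.123] [0.552 0.078 0.149]
side date_stamp 0.83 [300. 220.  20.  30.] [ 0.688 -0.122  0.019] [ 0.672 -0.134 -0.003] [ 0.713 -0.07   0.069]
wrist [[297.3, 0.0, 256.4], [0.0, 297.3, 196.1], [0.0, 0.0, 1.0]] [[0.347, -0.938, 0.001], [-0.902, -0.333, 0.275], [-0.258, -0.096, -0.961]] [-0.525 -0.035  0.377]
0.75
```

View pics/scene0.png

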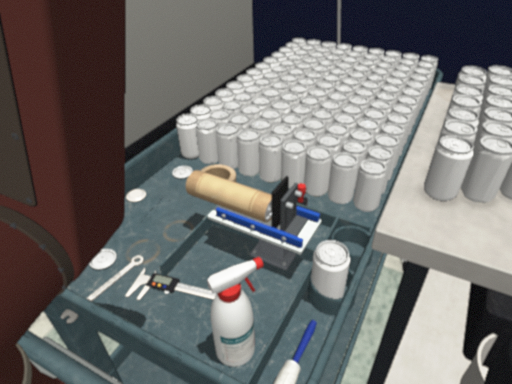

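View pics/side0.png

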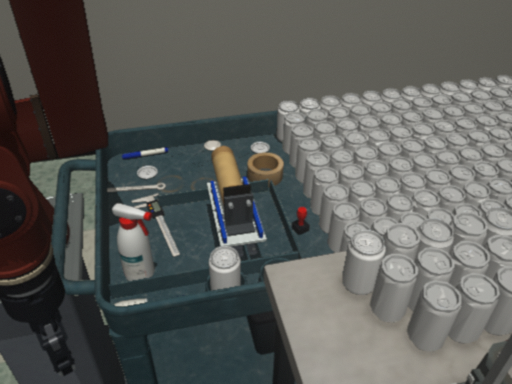

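The scene view shows the sleeve at about (230,195), overhanging toward +y, with the buffer plate at (285,200). The can is at (330,268), the stamp at (302,192), the tape roll at (221,174), and a spray bottle at (233,320). Next I'll fit the axes.

```bash
python3 - <<'E'
from h import *
from scipy.optimize import least_squares
for n in("scene","side"):
    f=robot.grab_frame(n)
    m=robot.cut_out(f,"sleeve")[0]["mask"]
    m=cv2.erode(m.astype(np.uint8),np.ones((3,3)))>0
    P,_,_=cloud(f,m)
    P=P[(P[:,2]>.1)&(abs(P[:,0]-.525)<.05)&(P[:,1]<.1)&(P[:,1]>-.14)]
    # axis: x=a+b*y, z=c ; radius .029
    r=lambda p: np.hypot((P[:,0]-p[0]-p[1]*P[:,1])/np.sqrt(1+p[1]**2),P[:,2]-p[2])-.029
    s=least_squares(r,[.525,0,.119],loss='soft_l1',f_scale=.002)
    print(n,'sleeve axis x=a+by,z',np.round(s.x,4),'rms',np.sqrt(np.mean(s.fun**2))*0+np.median(abs(r(s.x))), 'y pct',np.round(np.percentile(P[:,1],[0,1,5,95,99,100]),4))
    hsv=cv2.cvtColor(f["color"],cv2.COLOR_RGB2HSV)
    P,u,v=cloud(f)
    h=hsv[v,u]
    box=(abs(P[:,0]-.525)<.1)&(abs(P[:,1]+.1)<.17)
    blue=box&(h[:,0]>100)&(h[:,0]<130)&(h[:,1]>150)&(h[:,2]>70)&(P[:,2]>.085)&(P[:,2]<.12)
    Q=P[blue]
    for sgn in(0,1):
        q=Q[(Q[:,0]>.525)==bool(sgn)]
        t=q[q[:,2]>.106]
        if len(t)>8:
            c=np.polyfit(t[:,1],t[:,0],1); print(' rail',sgn,len(t),'x=',np.round(c,4),'y',np.round(np.percentile(t[:,1],[1,99]),3),'x at -.05',round(np.polyval(c,-.05),4))
    bu=robot.cut_out(f,"buffer")[0]["mask"]
    Pb,_,_=cloud(f,cv2.erode(bu.astype(np.uint8),np.ones((3,3)))>0)
    Pb=Pb[(Pb[:,2]>.1)&(abs(Pb[:,1]+.14)<.03)]
    if len(Pb): print(' plate',np.round(np.percentile(Pb,[2,25,50,75,98],axis=0),3).tolist(), np.round(np.polyfit(Pb[:,0],Pb[:,1],1),4))
    # bed
    bed=box&(h[:,1]<60)&(h[:,2]>120)&(abs(P[:,2]-.09)<.006)
    if bed.sum(): print(' bed',bed.sum(),np.round(np.percentile(P[bed],[1,50,99],axis=0),3).tolist())
    I=f["color"][140:260,170:350] if n=="scene" else f["color"][130:260,190:330]
    cv2.imwrite(f'pics/{n}_z.png',cv2.resize(I,None,fx=4,fy=4,interpolation=cv2.INTER_CUBIC)[:,:,::-1])
E
```

```text
scene sleeve axis x=a+by,z [0.5277 0.0191 0.1183] rms 0.0006951889323871877 y pct [-0.1157 -0.1138 -0.1105  0.0651  0.0747  0.0794]
 rail 0 344 x= [0.023  0.4852] y [-0.202 -0.011] x at -.05 0.484
 rail 1 94 x= [0.0164 0.5662] y [-0.206 -0.157] x at -.05 0.5654
 plate [[0.494, -0.14, 0.105], [0.498, -0.14, 0.143], [0.509, -0.139, 0.168], [0.524, -0.138, 0.182], [0.549, -0.134, 0.191]] [-0.0398 -0.1183]
 bed 967 [[0.436, -0.266, 0.084], [0.481, -0.162, 0.089], [0.562, 0.01, 0.095]]
side sleeve axis x=a+by,z [0.528  0.0246 0.1186] rms 0.0008303835003154875 y pct [-0.0826 -0.0752 -0.0688  0.0633  0.0709  0.0764]
 rail 0 189 x= [0.025  0.4876] y [-0.204 -0.012] x at -.05 0.4863
 rail 1 128 x= [0.0304 0.5704] y [-0.206 -0.011] x at -.05 0.5688
 plate [[0.497, -0.141, 0.173], [0.51, -0.139, 0.178], [0.526, -0.138, 0.183], [0.54, -0.137, 0.188], [0.553, -0.135, 0.192]] [-0.0171 -0.1293]
 bed 581 [[0.473, -0.209, 0.084], [0.501, -0.189, 0.089], [0.573, 0.007, 0.093]]
```

```bash
ls pics
```

```text
scene0.png
scene_z.png
side0.png
side_z.png
wrist0.png
```

View pics/scene_z.png

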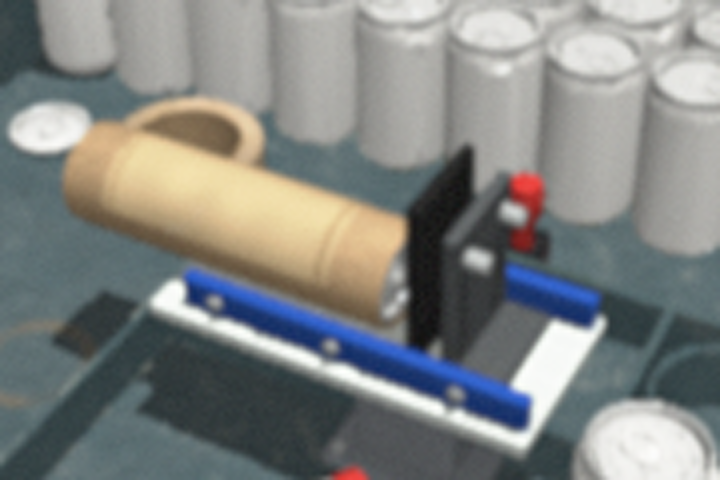

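View pics/side_z.png

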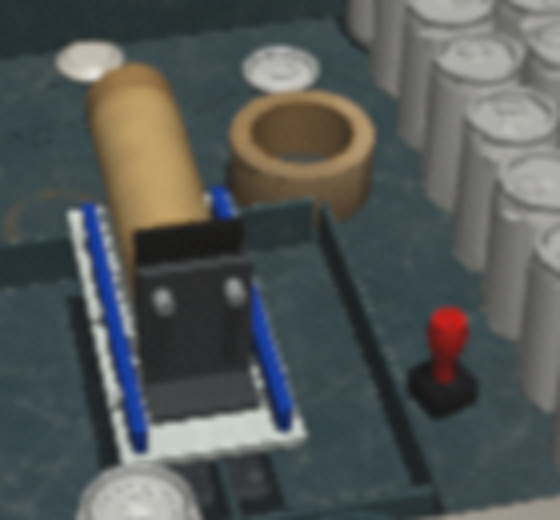

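```bash
cat >> h.py <<'E'
from scipy.spatial.transform import Rotation as Ro
b=0.024
E_=np.array([b,1,0])/np.hypot(1,b); P_=np.array([1,-b,0])/np.hypot(1,b); K_=np.array([0,0,1.])
def pose_R(phi):  # deg, tool x=front dir, y=perp, z=down, turned phi about P_
    R0=np.stack([E_,P_,-K_],1)
    return Ro.from_rotvec(np.radians(phi)*P_)*Ro.from_matrix(R0)
def rows(wps,grip,nd=4,pr=True,start=None):
    s=robot.sense(); p0=np.array(s["tcp_pos"]); R0=Ro.from_quat(s["ee_rot"])
    out=[]
    for p,R in wps:
        d=R0.inv().apply(np.array(p)-p0); rv=(R0.inv()*R).as_rotvec()
        out.append([[round(float(x),nd) for x in d],[round(float(x),3) for x in rv],grip])
    if pr:
        print("[" + ",\n".join(str(o) for o in out)+"]")
    return out
def cx(y): return 0.5268+b*(y+0.05)
E
python3 - <<'E'
from h import *
from scipy.spatial.transform import Slerp
f=robot.grab_frame("side"); P,_,_=cloud(f)
q=P[(P[:,0]>.2)&(P[:,0]<.42)&(P[:,1]>-.3)&(P[:,1]<.1)&(P[:,2]>.1)]; print(np.round(np.percentile(q,[1,50,99],axis=0),3).tolist())
s=robot.sense();p0=s["tcp_pos"];R0=Ro.from_quat(s["ee_rot"])
R1=pose_R(-40)
print(np.degrees((R0.inv()*R1).magnitude()))
g=np.array([cx(.056),.056,.119]); pre=g-R1.apply([0,0,1])*0.11
print(g,pre)
sl=Slerp([0,1],Ro.concatenate([R0,R1]))
w=[]
for k in range(1,21):
    t=k/20; p=p0+(pre-p0)*t; p[2]+=0.18*np.sin(np.pi*min(1,t))
    w.append((p,sl(t)))
rows(w,1,3)
E
```

```text
[[0.201, -0.196, 0.107], [0.244, -0.089, 0.454], [0.319, -0.01, 0.614]]
77.95321649615595
[0.529344 0.056    0.119   ] [0.53104047 0.12668628 0.20326489]
[[[0.027, -0.023, -0.026], [-0.021, -0.031, -0.057], 1],
[[0.054, -0.046, -0.05], [-0.042, -0.061, -0.114], 1],
[[0.081, -0.069, -0.074], [-0.062, -0.092, -0.171], 1],
[[0.108, -0.092, -0.095], [-0.083, -0.122, -0.228], 1],
[[0.136, -0.115, -0.114], [-0.104, -0.153, -0.285], 1],
[[0.163, -0.138, -0.13], [-0.125, -0.184, -0.343], 1],
[[0.19, -0.161, -0.142], [-0.145, -0.214, -0.4], 1],
[[0.217, -0.184, -0.15], [-0.166, -0.245, -0.457], 1],
[[0.244, -0.207, -0.154], [-0.187, -0.275, -0.514], 1],
[[0.271, -0.23, -0.153], [-0.208, -0.306, -0.571], 1],
[[0.298, -0.253, -0.149], [-0.229, -0.337, -0.628], 1],
[[0.325, -0.276, -0.139], [-0.249, -0.367, -0.685], 1],
[[0.352, -0.299, -0.126], [-0.27, -0.398, -0.742], 1],
[[0.379, -0.322, -0.108], [-0.291, -0.428, -0.799], 1],
[[0.407, -0.345, -0.088], [-0.312, -0.459, -0.856], 1],
[[0.434, -0.368, -0.063], [-0.332, -0.49, -0.913], 1],
[[0.461, -0.391, -0.037], [-0.353, -0.52, -0.971], 1],
[[0.488, -0.414, -0.008], [-0.374, -0.551, -1.028], 1],
[[0.515, -0.437, 0.022], [-0.395, -0.581, -1.085], 1],
[[0.542, -0.46, 0.053], [-0.416, -0.612, -1.142], 1]]
```

```bash
python3 - <<'E'
from h import *
for n in("scene","side"):
    f=robot.grab_frame(n); P,u,v=cloud(f); d=f["depth"]
    for (a,c) in ([(60,80),(100,200),(20,300),(232,270),(250,320)] if n=="scene" else [(60,80),(35,20),(95,130),(20,180),(20,260),(135,215),(130,260)]):
        m=(u==a)&(v==c); print(n,(a,c),np.round(P[m],3).tolist())
    q=(P[:,2]>.15)&(P[:,0]>.1)&(P[:,0]<.75)&(P[:,1]>-.6)&(P[:,1]<.6)
    H,xe,ye=np.histogram2d(P[q][:,0],P[q][:,1],bins=[np.arange(.1,.76,.05),np.arange(-.6,.61,.1)]); print(H.astype(int))
E
```

```text
scene (60, 80) [[0.182, -0.102, 0.516]]
scene (100, 200) [[0.212, -0.05, 0.35]]
scene (20, 300) [[0.09, -0.051, 0.31]]
scene (232, 270) [[0.294, -0.17, 0.204]]
scene (250, 320) [[0.289, -0.198, 0.105]]
[[    0     0     0     0     0  4172   469     0     0     0     0     0]
 [    0   776     0     0  2953 16367   110     0     0     0     0     0]
 [    0     0     0     0  1362  6427     0     0     0     0     0     0]
 [    0     0     0     0  1108  2425     0     0     0     0     0     0]
 [    0     0     0    10   320     0     0     0     0     0     0     0]
 [    0     0     0     0     0     0     0     0     0     0     0     0]
 [    0     0     0     0     0     0     0     0     0     0     0     0]
 [    0     0     0     0   149     0     0     0     0     0     0     0]
 [    0     0     0     0   452     0     0     0     0     0     0     0]
 [    0     0     0     0    30     0     0     0     0     0     0     0]
 [    0     0     0     0     0     0     0     0     0     0     0     0]
 [    0  1453   599     0     0     0     0     0     0     0     0     0
[... 476 characters left out ...]
    0]
 [6266  944    0    0 1324 3330    3    0    0    0    0    0]
 [   0    0    0    0  851 1902   10    0    0    0    0    0]
 [   0    0    0    6  249    0    0    0    0    0    0    0]
 [   0    0    0    0    0    0    0    0    0    0    0    0]
 [   0    0    0    0    0    0    0    0    0    0    0    0]
 [   0    0    0    0   83    0    0    0    0    0    0    0]
 [   0    0    0    0  491    7    2    0    0    0    0    0]
 [   0    0    0    0   62    0    0    0    0    0    0    0]
 [   0    0    0    0    0    0    0    0    0    0    0    0]
 [   0 1247   89    0    0    0    0    0    0    0    0    0]
 [1851 2094  151    0    0    0    0    0    0    0    0    0]]
```

Request:
servo_tool --motion '[[[0.027,-0.023,-0.026],[-0.021,-0.031,-0.057],1],[[0.054,-0.046,-0.05],[-0.042,-0.061,-0.114],1],[[0.081,-0.069,-0.074],[-0.062,-0.092,-0.171],1],[[0.108,-0.092,-0.095],[-0.083,-0.122,-0.228],1],[[0.136,-0.115,-0.114],[-0.104,-0.153,-0.285],1],[[0.163,-0.138,-0.13],[-0.125,-0.184,-0.343],1]]'

```text
clock: 1.7
tcp_pos: [0.2871, -0.3059, 0.3877]
ee_rot: [0.934, 0.341, -0.079, 0.079]
ft_force: [1.8, -0.2, -0.5]
opening: 0.0857
```

```bash
python3 - <<'E'
from h import *
s=robot.sense(); print({k:np.round(s[k],3) for k in("clock","qpos","tcp_pos","ee_rot","ft_force")})
f=robot.grab_frame("side"); save(f,"side1.png")
f2=robot.grab_frame("scene"); save(f2,"scene1.png")
cv2.imwrite("pics/both1.png",cv2.resize(np.hstack([f["color"],f2["color"]])[:,:,::-1],(800,300)))
E
```

```text
{'clock': np.float64(1.7), 'qpos': array([-0.846, -0.015, -0.193,  1.302, -0.205,  1.587]), 'tcp_pos': array([ 0.287, -0.306,  0.388]), 'ee_rot': array([ 0.934,  0.341, -0.079,  0.079]), 'ft_force': array([ 1.833, -0.22 , -0.481])}
```

View pics/both1.png

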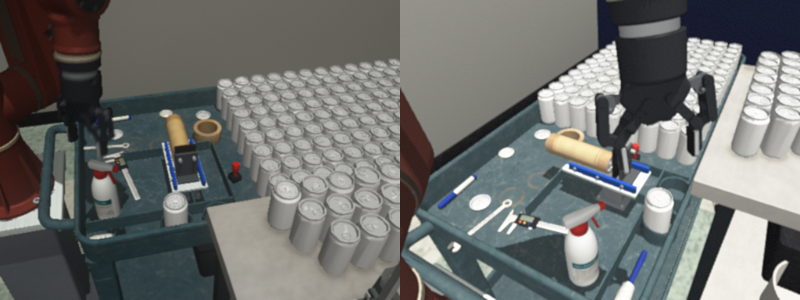

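The red body in the first pictures was the robot's own arm, because it has moved with it. I'll continue to the pre-grasp.

```bash
python3 - <<'E'
from h import *
from scipy.spatial.transform import Slerp
s=robot.sense();p0=s["tcp_pos"];R0=Ro.from_quat(s["ee_rot"])
R1=pose_R(-40)
g=np.array([cx(.056),.056,.121]); pre=g-R1.apply([0,0,1])*0.10
sl=Slerp([0,1],Ro.concatenate([R0,R1]))
w=[]
for k in range(1,15):
    t=k/14; p=p0+(pre-p0)*t; p[2]+=0.07*np.sin(np.pi*t)
    w.append((p,sl(t)))
w.append(w[-1])
rows(w,1,3)
E
```

```text
[[[0.032, -0.011, -0.01], [-0.02, -0.031, -0.056], 1],
[[0.063, -0.022, -0.018], [-0.04, -0.061, -0.113], 1],
[[0.095, -0.034, -0.026], [-0.06, -0.092, -0.169], 1],
[[0.128, -0.046, -0.031], [-0.08, -0.122, -0.226], 1],
[[0.161, -0.057, -0.033], [-0.1, -0.153, -0.282], 1],
[[0.194, -0.07, -0.033], [-0.121, -0.183, -0.339], 1],
[[0.229, -0.082, -0.029], [-0.141, -0.214, -0.395], 1],
[[0.264, -0.095, -0.021], [-0.161, -0.244, -0.452], 1],
[[0.3, -0.108, -0.01], [-0.181, -0.275, -0.508], 1],
[[0.336, -0.122, 0.003], [-0.201, -0.305, -0.565], 1],
[[0.373, -0.135, 0.02], [-0.221, -0.336, -0.621], 1],
[[0.41, -0.149, 0.038], [-0.241, -0.366, -0.678], 1],
[[0.448, -0.163, 0.059], [-0.261, -0.397, -0.734], 1],
[[0.486, -0.178, 0.079], [-0.281, -0.427, -0.791], 1],
[[0.486, -0.178, 0.079], [-0.281, -0.427, -0.791], 1]]
```

Request:
servo_tool --motion '[[[0.032,-0.011,-0.01],[-0.02,-0.031,-0.056],1],[[0.063,-0.022,-0.018],[-0.04,-0.061,-0.113],1],[[0.095,-0.034,-0.026],[-0.06,-0.092,-0.169],1],[[0.128,-0.046,-0.031],[-0.08,-0.122,-0.226],1],[[0.161,-0.057,-0.033],[-0.1,-0.153,-0.282],1],[[0.194,-0.07,-0.033],[-0.121,-0.183,-0.339],1],[[0.229,-0.082,-0.029],[-0.141,-0.214,-0.395],1],[[0.264,-0.095,-0.021],[-0.161,-0.244,-0.452],1],[[0.3,-0.108,-0.01],[-0.181,-0.275,-0.508],1],[[0.336,-0.122,0.003],[-0.201,-0.305,-0.565],1],[[0.373,-0.135,0.02],[-0.221,-0.336,-0.621],1],[[0.41,-0.149,0.038],[-0.241,-0.366,-0.678],1],[[0.448,-0.163,0.059],[-0.261,-0.397,-0.734],1],[[0.486,-0.178,0.079],[-0.281,-0.427,-0.791],1],[[0.486,-0.178,0.079],[-0.281,-0.427,-0.791],1],[[0.486,-0.178,0.079],[-0.281,-0.427,-0.791],1]]'

```text
clock: 3.13
tcp_pos: [0.5306, 0.1223, 0.1942]
ee_rot: [0.671, 0.657, -0.247, 0.238]
ft_force: [0.2, -0.6, 1.0]
opening: 0.0854
```

```bash
python3 - <<'E'
from h import *
s=robot.sense(); print({k:np.round(s[k],3) for k in("clock","qpos","tcp_pos","ee_rot","ft_force")}, np.round(pose_R(-40).as_quat(),3))
f=robot.grab_frame("wrist"); f2=robot.grab_frame("scene")
cv2.imwrite("pics/both2.png",cv2.resize(np.hstack([f["color"],f2["color"]])[:,:,::-1],(800,300)))
g=np.array([cx(.056),.056,.120]);R1=pose_R(-40)
p0=np.array(s["tcp_pos"]); 
rows([(p0+(g-p0)*t,R1) for t in (.25,.5,.75,1,1,1)],1)
E
```

```text
{'clock': np.float64(3.133), 'qpos': array([ 0.413,  0.645,  0.041,  1.312, -0.621,  2.116]), 'tcp_pos': array([0.531, 0.122, 0.194]), 'ee_rot': array([ 0.671,  0.657, -0.247,  0.238]), 'ft_force': array([ 0.198, -0.601,  0.962])} [ 0.672  0.656 -0.245  0.239]
[[[0.0031, -0.0003, 0.0264], [-0.001, 0.0, -0.0], 1],
[[0.0023, -0.0001, 0.0513], [-0.001, 0.0, -0.0], 1],
[[0.0016, -0.0, 0.0762], [-0.001, 0.0, -0.0], 1],
[[0.0008, 0.0001, 0.101], [-0.001, 0.0, -0.0], 1],
[[0.0008, 0.0001, 0.101], [-0.001, 0.0, -0.0], 1],
[[0.0008, 0.0001, 0.101], [-0.001, 0.0, -0.0], 1]]
```

View pics/both2.png

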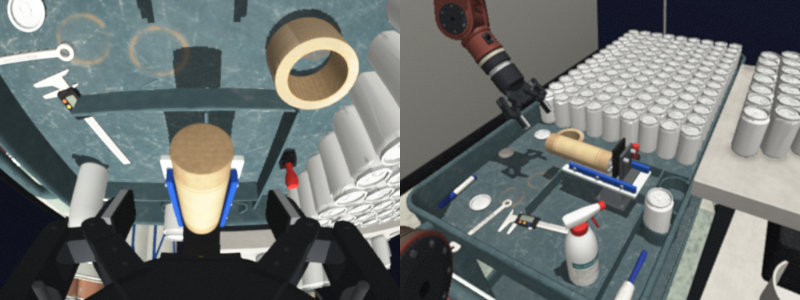

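The wrist view shows the sleeve end at (200,140), centred between the open fingers (about 90 and 310). The tape roll at (312,60) is clear of them. Now I'll move in.

Request:
servo_tool --motion '[[[0.003,0,0.026],[0,0,0],1],[[0.002,0,0.051],[0,0,0],1],[[0.002,0,0.076],[0,0,0],1],[[0.001,0,0.1],[0,0,0],1],[[0.001,0,0.1],[0,0,0],1],[[0.001,0,0.1],[0,0,0],1]]'

```text
clock: 3.73
tcp_pos: [0.529, 0.055, 0.1221]
ee_rot: [0.674, 0.655, -0.245, 0.238]
ft_force: [-0.1, 0.8, 1.3]
opening: 0.0849
```

```bash
python3 - <<'E'
from h import *
s=robot.sense(); print({k:np.round(s[k],3) for k in("clock","qpos","tcp_pos","ee_rot","ft_force")})
f=robot.grab_frame("wrist"); f2=robot.grab_frame("scene")
cv2.imwrite("pics/both3.png",np.hstack([cv2.resize(f["color"],(400,300)),cv2.resize(f2["color"][100:280,140:380],(400,300))])[:,:,::-1])
E
```

```text
{'clock': np.float64(3.733), 'qpos': array([ 0.309,  0.647, -0.164,  1.03 , -0.652,  2.   ]), 'tcp_pos': array([0.529, 0.055, 0.122]), 'ee_rot': array([ 0.674,  0.655, -0.245,  0.238]), 'ft_force': array([-0.102,  0.799,  1.338])}
```

View pics/both3.png

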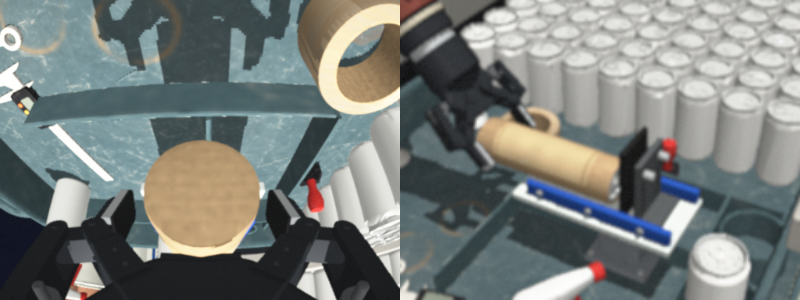

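The sleeve end sits between the fingers, and both are clear of the rails. I'll close at 30 N.

Request:
servo_tool --motion '[[[0,0,0],[0,0,0],0],[[0,0,0],[0,0,0],-0.5],[[0,0,0],[0,0,0],-0.8],[[0,0,0],[0,0,0],-0.8],[[0,0,0],[0,0,0],-0.8],[[0,0,0],[0,0,0],-0.8],[[0,0,0],[0,0,0],-0.8],[[0,0,0],[0,0,0],-0.8]]' --squeeze 30

```text
clock: 4.5
tcp_pos: [0.5309, 0.0573, 0.1235]
ee_rot: [0.673, 0.656, -0.243, 0.24]
ft_force: [0.5, 3.6, 6.4]
opening: 0.0579
```

```bash
python3 - <<'E'
from h import *
s=robot.sense(); print({k:np.round(s[k],3) for k in("clock","qpos","tcp_pos","ee_rot","ft_force","opening","moment")})
p=np.array(s["tcp_pos"]); R=Ro.from_quat(s["ee_rot"])
rows([(p-E_*k*0.005,R) for k in (1,2,3,4,5)],-0.8)
E
```

```text
{'clock': np.float64(4.5), 'qpos': array([ 0.312,  0.646, -0.16 ,  1.031, -0.652,  2.   ]), 'tcp_pos': array([0.531, 0.057, 0.124]), 'ee_rot': array([ 0.673,  0.656, -0.243,  0.24 ]), 'ft_force': array([0.495, 3.571, 6.419]), 'opening': np.float64(0.058), 'moment': array([ 0.191, -0.001,  0.04 ])}
[[[-0.0038, 0.0, 0.0032], [0.0, 0.0, 0.0], -0.8],
[[-0.0077, 0.0, 0.0064], [0.0, 0.0, 0.0], -0.8],
[[-0.0115, 0.0, 0.0096], [0.0, 0.0, 0.0], -0.8],
[[-0.0153, 0.0, 0.0128], [0.0, 0.0, 0.0], -0.8],
[[-0.0192, 0.0, 0.0161], [0.0, 0.0, 0.0], -0.8]]
```

Request:
servo_tool --motion '[[[-0.0023,0,0.0019],[0,0,0],-0.8],[[-0.0046,0,0.0038],[0,0,0],-0.8],[[-0.0069,0,0.0058],[0,0,0],-0.8],[[-0.0092,0,0.0077],[0,0,0],-0.8],[[-0.0092,0,0.0077],[0,0,0],-0.8]]'

```text
clock: 4.92
tcp_pos: [0.531, 0.0451, 0.1239]
ee_rot: [0.673, 0.656, -0.243, 0.24]
ft_force: [1.8, 1.5, 2.9]
opening: 0.0574
```

Request:
servo_tool --motion '[[[-0.0023,0,0.0019],[0,0,0],-0.8],[[-0.0046,0,0.0038],[0,0,0],-0.8],[[-0.0046,0,0.0038],[0,0,0],-0.8]]'

```text
clock: 5.17
tcp_pos: [0.5309, 0.0387, 0.124]
ee_rot: [0.673, 0.656, -0.243, 0.24]
ft_force: [1.6, 0.6, 1.0]
opening: 0.0576
```

```bash
python3 - <<'E'
from h import *
s=robot.sense(); print({k:np.round(s[k],3) for k in("clock","tcp_pos","ee_rot","ft_force","opening","moment")})
f=robot.grab_frame("side"); f2=robot.grab_frame("scene")
cv2.imwrite("pics/both4.png",np.hstack([cv2.resize(f["color"][130:250,170:330],(400,300)),cv2.resize(f2["color"][130:250,200:360],(400,300))])[:,:,::-1])
E
```

```text
{'clock': np.float64(5.167), 'tcp_pos': array([0.531, 0.039, 0.124]), 'ee_rot': array([ 0.673,  0.656, -0.243,  0.24 ]), 'ft_force': array([1.646, 0.56 , 1.027]), 'opening': np.float64(0.058), 'moment': array([ 0.67 , -0.407,  0.41 ])}
```

View pics/both4.png

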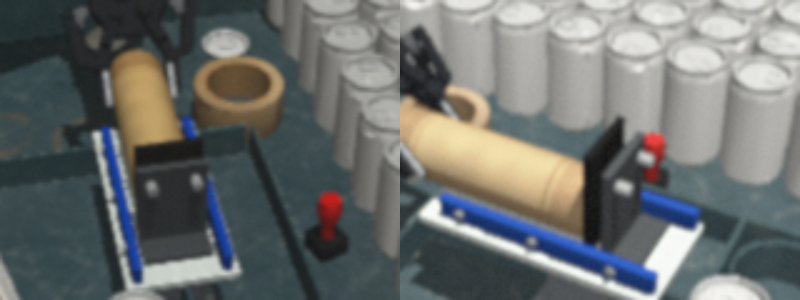

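The foot is now at the plate (580,215 in the right view). I'll continue in small steps, watching the force.

Request:
servo_tool --motion '[[[-0.0015,0,0.0013],[0,0,0],-0.8],[[-0.003,0,0.0026],[0,0,0],-0.8],[[-0.003,0,0.0026],[0,0,0],-0.8]]'

```text
clock: 5.52
tcp_pos: [0.5308, 0.0348, 0.124]
ee_rot: [0.673, 0.656, -0.243, 0.24]
ft_force: [0.9, 3.9, 2.9]
opening: 0.0576
```

Request:
servo_tool --motion '[[[-0.0015,0,0.0013],[0,0,0],-0.8],[[-0.003,0,0.0026],[0,0,0],-0.8],[[-0.003,0,0.0026],[0,0,0],-0.8]]'

```text
clock: 5.77
tcp_pos: [0.5309, 0.0334, 0.1239]
ee_rot: [0.674, 0.656, -0.241, 0.239]
ft_force: [-3.7, 22.3, 10.2]
opening: 0.0576
```

Request:
servo_tool --motion '[[[-0.0015,0,0.0013],[0,0,0],-0.8],[[-0.0023,0,0.0019],[0,0,0],-0.8],[[-0.0023,0,0.0019],[0,0,0],-0.8]]'

```text
clock: 6.02
tcp_pos: [0.5308, 0.0334, 0.124]
ee_rot: [0.674, 0.658, -0.238, 0.237]
ft_force: [-5.4, 25.7, 11.7]
opening: 0.0575
```

```bash
cat >> h.py <<'E'
def sleeve_fit(f,guess=None):
    r=robot.cut_out(f,"sleeve")
    if not r: return None
    m=cv2.erode(r[0]["mask"].astype(np.uint8),np.ones((3,3)))>0
    P,_,_=cloud(f,m)
    P=P[(P[:,2]>.1)&(abs(P[:,0]-.525)<.05)]
    return r[0]["conf"],P
E
python3 - <<'E'
from h import *
s=robot.sense(); print(s["clock"],s["moment"])
for n in("scene","side"):
    f=robot.grab_frame(n)
    for e in robot.cut_out(f,"buffer")[:1]:
        P,_,_=cloud(f,cv2.erode(e["mask"].astype(np.uint8),np.ones((3,3)))>0)
        P=P[(P[:,2]>.1)&(abs(P[:,1]+.14)<.04)]
        print(n,e["conf"],np.round(np.percentile(P,[2,25,50,75,98],axis=0),3).tolist())
    c,P=sleeve_fit(f); print(n,'sleeve',c,np.round(np.percentile(P,[1,50,99],axis=0),3).tolist())
    if n=="scene": cv2.imwrite("pics/s5.png",cv2.resize(f["color"][130:250,200:360],(640,480))[:,:,::-1])
E
```

```text
6.0167 [ 2.98297364  0.87326386 -1.24602657]
scene 0.76 [[0.493, -0.148, 0.111], [0.495, -0.147, 0.153], [0.497, -0.146, 0.18], [0.519, -0.145, 0.188], [0.549, -0.142, 0.192]]
scene sleeve 0.78 [[0.496, -0.131, 0.109], [0.507, -0.053, 0.139], [0.535, 0.048, 0.148]]
side 0.6 [[0.498, -0.15, 0.179], [0.511, -0.147, 0.184], [0.524, -0.146, 0.187], [0.538, -0.145, 0.19], [0.551, -0.142, 0.193]]
side sleeve 0.61 [[0.499, -0.086, 0.127], [0.524, -0.022, 0.144], [0.551, 0.05, 0.15]]
```

View pics/s5.png

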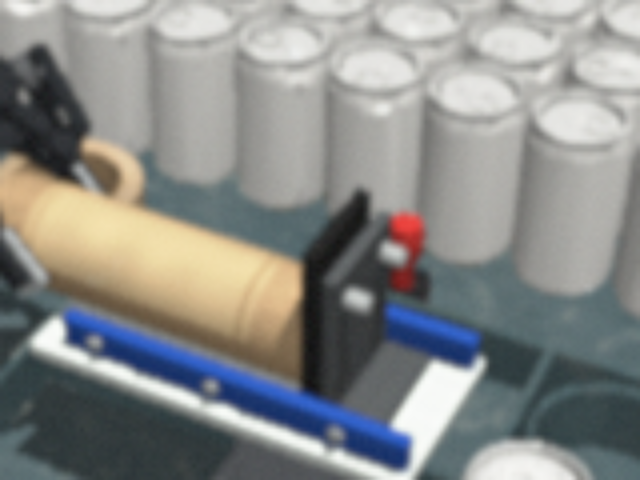

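The plate has moved 8 mm (y from -0.134 to -0.142) and there is a hard 25 N stop, so the buffer is fully in. Next I'll plan the tipping arc.

```bash
cat >> h.py <<'E'
REF=np.array([0.5308,0.0334,0.124]); RREF=Ro.from_quat([0.673,0.656,-0.243,0.24])
S=0.176; N=0.005
EE=np.array([0.034,1,0])/np.hypot(1,.034)
def arc(th,r,dz=0,phimax=90):
    t=np.radians(th)
    dh=.029*np.sin(t)+S*(np.cos(t)-1)-N*np.sin(t)+r
    z=(.029+N)*(np.cos(t)-1)+S*np.sin(t)+dz
    return REF+dh*EE+z*K_, Ro.from_rotvec(np.radians(min(th,phimax))*P_)*RREF
def tip(ths,rs,grip=-0.8,dz=0): return rows([arc(a,r,dz) for a,r in zip(ths,rs)],grip)
E
python3 - <<'E'
from h import *
tip([0,1.5,3,4.5,6,7.5,9,10.5,12,13.5,15,15],[.0015]*12)
E
```

```text
[[[0.0012, -0.0001, -0.001], [0.003, -0.01, -0.0], -0.8],
[[-0.0013, -0.0, -0.0049], [0.003, 0.016, -0.0], -0.8],
[[-0.0038, 0.0, -0.0087], [0.003, 0.042, -0.0], -0.8],
[[-0.0065, 0.0001, -0.0124], [0.003, 0.068, 0.0], -0.8],
[[-0.0092, 0.0001, -0.0161], [0.003, 0.094, 0.0], -0.8],
[[-0.0119, 0.0001, -0.0196], [0.003, 0.12, 0.0], -0.8],
[[-0.0148, 0.0001, -0.023], [0.003, 0.147, 0.0], -0.8],
[[-0.0177, 0.0002, -0.0263], [0.003, 0.173, 0.001], -0.8],
[[-0.0207, 0.0002, -0.0294], [0.003, 0.199, 0.001], -0.8],
[[-0.0237, 0.0002, -0.0325], [0.003, 0.225, 0.001], -0.8],
[[-0.0268, 0.0002, -0.0355], [0.004, 0.251, 0.001], -0.8],
[[-0.0268, 0.0002, -0.0355], [0.004, 0.251, 0.001], -0.8]]
```

Request:
servo_tool --motion '[[[0.0012,0,-0.001],[0.003,-0.01,0],-0.8],[[-0.0013,0,-0.0049],[0.003,0.016,0],-0.8],[[-0.0038,0,-0.0087],[0.003,0.042,0],-0.8],[[-0.0065,0,-0.0124],[0.003,0.068,0],-0.8],[[-0.0092,0,-0.0161],[0.003,0.094,0],-0.8],[[-0.0119,0,-0.0196],[0.003,0.12,0],-0.8],[[-0.0148,0,-0.023],[0.003,0.147,0],-0.8],[[-0.0177,0,-0.0263],[0.003,0.173,0],-0.8],[[-0.0207,0,-0.0294],[0.003,0.199,0],-0.8],[[-0.0237,0,-0.0325],[0.003,0.225,0],-0.8],[[-0.0268,0,-0.0355],[0.003,0.251,0],-0.8],[[-0.0268,0,-0.0355],[0.003,0.251,0],-0.8]]'

```text
clock: 7.32
tcp_pos: [0.5312, 0.0346, 0.1697]
ee_rot: [0.7, 0.681, -0.152, 0.152]
ft_force: [0.5, 1.0, -3.0]
opening: 0.0578
```

```bash
cat >> h.py <<'E'
def stat(n):
    s=robot.sense(); print({k:np.round(s[k],3) for k in("clock","tcp_pos","ft_force","opening","moment")},'phi',round(np.degrees(np.arcsin(np.clip(Ro.from_quat(s["ee_rot"]).apply([0,0,1])@E_,-1,1))),1))
    for c in("scene","side"):
        f=robot.grab_frame(c)
        r=robot.cut_out(f,"buffer")
        if r:
            P,_,_=cloud(f,cv2.erode(r[0]["mask"].astype(np.uint8),np.ones((3,3)))>0); P=P[(P[:,2]>.15)&(abs(P[:,1]+.14)<.04)]
            if len(P): print(c,'plate y',np.round(np.percentile(P[:,1],[2,50,98]),4))
        if c=="scene":
            a=cv2.resize(f["color"][90:260,150:350],(400,340))
        else: a2=cv2.resize(f["color"][90:260,150:350],(400,340))
    cv2.imwrite(f"pics/{n}.png",np.hstack([a,a2])[:,:,::-1])
E
python3 - <<'E'
from h import *
stat("t15")
tip([16.5,18,19.5,21,22.5,24,25.5,27,28.5,30,30],[.0015]*11)
E
```

```text
{'clock': np.float64(7.317), 'tcp_pos': array([0.531, 0.035, 0.17 ]), 'ft_force': array([ 0.459,  1.022, -2.951]), 'opening': np.float64(0.058), 'moment': array([ 1.251, -0.039, -0.022])} phi -24.8
scene plate y [-0.1475 -0.1458 -0.1419]
side plate y [-0.1488 -0.1448 -0.1418]
[[[-0.0025, 0.0003, -0.0037], [0.0, 0.027, 0.001], -0.8],
[[-0.0049, 0.0003, -0.0071], [0.0, 0.053, 0.001], -0.8],
[[-0.0075, 0.0003, -0.0105], [0.0, 0.079, 0.001], -0.8],
[[-0.0101, 0.0003, -0.0137], [0.0, 0.105, 0.002], -0.8],
[[-0.0128, 0.0003, -0.0168], [0.0, 0.132, 0.002], -0.8],
[[-0.0155, 0.0003, -0.0198], [0.001, 0.158, 0.002], -0.8],
[[-0.0184, 0.0003, -0.0226], [0.001, 0.184, 0.002], -0.8],
[[-0.0213, 0.0003, -0.0254], [0.001, 0.21, 0.002], -0.8],
[[-0.0243, 0.0003, -0.0281], [0.001, 0.236, 0.002], -0.8],
[[-0.0273, 0.0003, -0.0306], [0.001, 0.263, 0.002], -0.8],
[[-0.0273, 0.0003, -0.0306], [0.001, 0.263, 0.002], -0.8]]
```

View pics/t15.png

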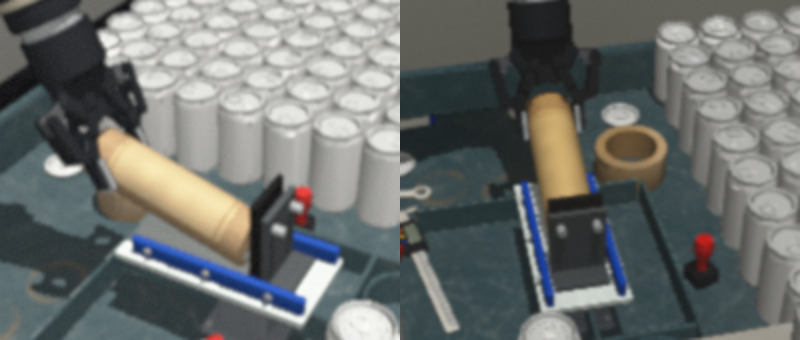

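```bash
python3 - <<'E'
from h import *
tip([16.5,18,19.5,21,22.5,24,25.5,27,28.5,30,30],[.0012]*11,dz=-.002)
E
```

```text
[[[-0.0019, 0.0003, -0.0018], [0.0, 0.027, 0.001], -0.8],
[[-0.0044, 0.0003, -0.0052], [0.0, 0.053, 0.001], -0.8],
[[-0.0069, 0.0003, -0.0085], [0.0, 0.079, 0.001], -0.8],
[[-0.0095, 0.0003, -0.0117], [0.0, 0.105, 0.002], -0.8],
[[-0.0122, 0.0003, -0.0148], [0.0, 0.132, 0.002], -0.8],
[[-0.0149, 0.0003, -0.0178], [0.001, 0.158, 0.002], -0.8],
[[-0.0178, 0.0003, -0.0207], [0.001, 0.184, 0.002], -0.8],
[[-0.0207, 0.0003, -0.0235], [0.001, 0.21, 0.002], -0.8],
[[-0.0237, 0.0003, -0.0261], [0.001, 0.236, 0.002], -0.8],
[[-0.0267, 0.0003, -0.0287], [0.001, 0.263, 0.002], -0.8],
[[-0.0267, 0.0003, -0.0287], [0.001, 0.263, 0.002], -0.8]]
```

Request:
servo_tool --motion '[[[-0.0019,0,-0.0018],[0,0.027,0.001],-0.8],[[-0.0044,0,-0.0052],[0,0.053,0.001],-0.8],[[-0.0069,0,-0.0085],[0,0.079,0.001],-0.8],[[-0.0095,0,-0.0117],[0,0.105,0.002],-0.8],[[-0.0122,0,-0.0148],[0,0.132,0.002],-0.8],[[-0.0149,0,-0.0178],[0,0.158,0.002],-0.8],[[-0.0178,0,-0.0207],[0,0.184,0.002],-0.8],[[-0.0207,0,-0.0235],[0,0.21,0.002],-0.8],[[-0.0237,0,-0.0261],[0,0.236,0.002],-0.8],[[-0.0267,0,-0.0287],[0,0.263,0.002],-0.8],[[-0.0267,0,-0.0287],[0,0.263,0.002],-0.8]]'

```text
clock: 8.43
tcp_pos: [0.5304, 0.0224, 0.2065]
ee_rot: [0.714, 0.695, -0.059, 0.062]
ft_force: [-0.3, 2.5, -2.2]
opening: 0.0576
```

```bash
python3 - <<'E'
from h import *
stat("t30")
tip([31.5,33,34.5,36,37.5,39,40.5,42,43.5,45,45],[.0012]*11,dz=-.002)
E
```

```text
{'clock': np.float64(8.433), 'tcp_pos': array([0.53 , 0.022, 0.206]), 'ft_force': array([-0.276,  2.493, -2.223]), 'opening': np.float64(0.058), 'moment': array([ 0.913, -0.071,  0.064])} phi -9.8
scene plate y [-0.1475 -0.1461 -0.1421]
side plate y [-0.1479 -0.145  -0.1399]
[[[-0.0026, 0.0003, -0.0032], [0.001, 0.026, 0.001], -0.8],
[[-0.0051, 0.0003, -0.0063], [0.001, 0.052, 0.001], -0.8],
[[-0.0077, 0.0003, -0.0092], [0.001, 0.078, 0.001], -0.8],
[[-0.0103, 0.0003, -0.012], [0.001, 0.105, 0.001], -0.8],
[[-0.0131, 0.0003, -0.0147], [0.001, 0.131, 0.001], -0.8],
[[-0.016, 0.0002, -0.0174], [0.001, 0.157, 0.001], -0.8],
[[-0.0189, 0.0002, -0.0199], [0.001, 0.183, 0.001], -0.8],
[[-0.0219, 0.0002, -0.0223], [0.001, 0.209, 0.001], -0.8],
[[-0.025, 0.0002, -0.0245], [0.001, 0.236, 0.001], -0.8],
[[-0.0282, 0.0002, -0.0267], [0.001, 0.262, 0.001], -0.8],
[[-0.0282, 0.0002, -0.0267], [0.001, 0.262, 0.001], -0.8]]
```

View pics/t30.png

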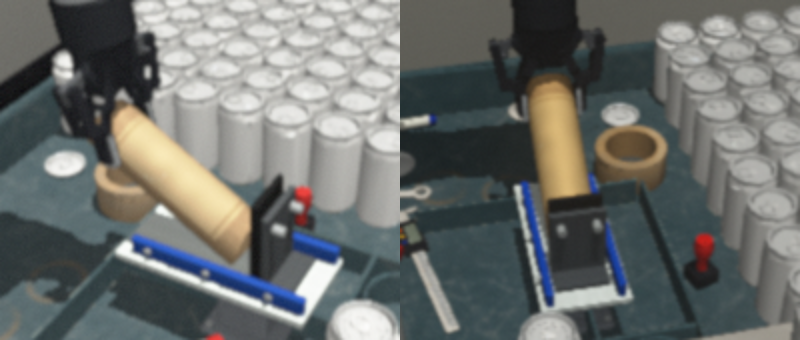

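Request:
servo_tool --motion '[[[-0.0026,0,-0.0026],[0,0.026,0.001],-0.8],[[-0.0051,0,-0.0054],[0,0.052,0.001],-0.8],[[-0.0077,0,-0.008],[0,0.078,0.001],-0.8],[[-0.0103,0,-0.0105],[0,0.105,0.001],-0.8],[[-0.0131,0,-0.0129],[0,0.131,0.001],-0.8],[[-0.016,0,-0.0154],[0,0.157,0.001],-0.8],[[-0.0189,0,-0.0179],[0,0.183,0.001],-0.8],[[-0.0219,0,-0.0203],[0,0.209,0.001],-0.8],[[-0.025,0,-0.0225],[0,0.236,0.001],-0.8],[[-0.0282,0,-0.0247],[0,0.262,0.001],-0.8],[[-0.0282,0,-0.0247],[0,0.262,0.001],-0.8]]'

```text
clock: 9.55
tcp_pos: [0.5295, -0.0006, 0.2348]
ee_rot: [0.716, 0.697, 0.034, -0.03]
ft_force: [-0.9, 3.4, 1.7]
opening: 0.0579
```

```bash
cat >> h.py <<'E'
def fit3d(f):
    r=robot.cut_out(f,"sleeve")
    m=cv2.erode(r[0]["mask"].astype(np.uint8),np.ones((3,3)))>0
    P,_,_=cloud(f,m); P=P[(P[:,2]>.092)&(abs(P[:,0]-.525)<.06)&(P[:,1]>-.16)&(P[:,1]<.1)]
    from scipy.optimize import least_squares
    c0=np.array([.528,np.median(P[:,1]),np.median(P[:,2])-.01])
    best=None
    for th in (10,30,50,70,88):
        def fun(p):
            d=np.array([p[3],np.cos(p[2]),np.sin(p[2])]); d/=np.linalg.norm(d)
            # perpendicular offset: p0 x, p1 normal in yz-plane
            o=c0*1.0; o=np.array([p[0],c0[1]-np.sin(p[2])*p[1],c0[2]+np.cos(p[2])*p[1]])
            v=P-o; return np.linalg.norm(v-np.outer(v@d,d),axis=1)-.029
        s=least_squares(fun,[c0[0],0,np.radians(th),0.02],loss='soft_l1',f_scale=.002)
        if best is None or s.cost<best[0].cost: best=(s,fun)
    p=best[0].x; d=np.array([p[3],np.cos(p[2]),np.sin(p[2])]); d/=np.linalg.norm(d)
    o=np.array([p[0],c0[1]-np.sin(p[2])*p[1],c0[2]+np.cos(p[2])*p[1]])
    t=(P-o)@d
    print(' fit conf %.2f n %d med %.4f theta %.1f xslope %.3f'%(r[0]["conf"],len(P),np.median(abs(best[1](p))),np.degrees(np.arcsin(abs(d[2]))),d[0]),'lo',np.round(o+d*np.percentile(t,1),4),'hi',np.round(o+d*np.percentile(t,99),4))
E
python3 - <<'E'
from h import *
stat("t45")
fit3d(robot.grab_frame("scene")); fit3d(robot.grab_frame("side"))
E
```

```text
{'clock': np.float64(9.55), 'tcp_pos': array([ 0.53 , -0.001,  0.235]), 'ft_force': array([-0.907,  3.418,  1.724]), 'opening': np.float64(0.058), 'moment': array([ 0.788,  0.075, -0.037])} phi 5.1
scene plate y [-0.1484 -0.1467 -0.142 ]
side plate y [-0.1485 -0.1459 -0.1424]
 fit conf 0.92 n 2059 med 0.0007 theta 44.9 xslope 0.020 lo [ 0.5252 -0.1149  0.1141] hi [0.5286 0.0073 0.2358]
 fit conf 0.63 n 1433 med 0.0012 theta 44.6 xslope 0.025 lo [ 0.526  -0.0838  0.1448] hi [0.5296 0.0178 0.2451]
```

View pics/t45.png

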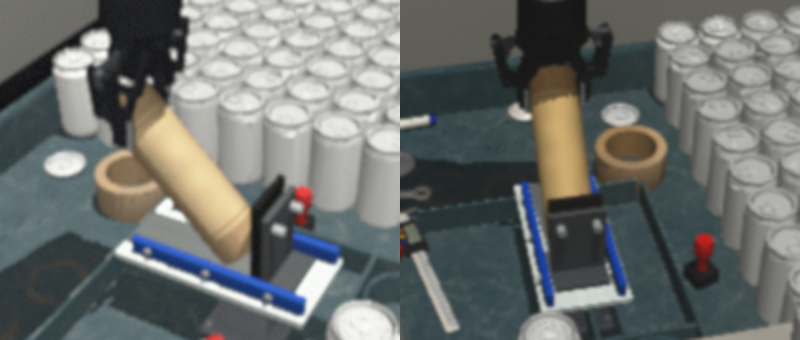

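The fit gives 45°, and the force shows the foot on the bed with the buffer pressed. I'll continue to 62°.

```bash
python3 - <<'E'
from h import *
tip([46.5,48,49.5,51,52.5,54,55.5,57,58.5,60,61.5,63,63],[.0012]*13,dz=-.004)
E
```

```text
[[[-0.0026, 0.0003, -0.0029], [0.001, 0.026, 0.001], -0.8],
[[-0.0053, 0.0003, -0.0056], [0.001, 0.053, 0.001], -0.8],
[[-0.0081, 0.0002, -0.0083], [0.001, 0.079, 0.001], -0.8],
[[-0.0111, 0.0002, -0.0108], [0.001, 0.105, 0.001], -0.8],
[[-0.0141, 0.0002, -0.0132], [0.001, 0.131, 0.002], -0.8],
[[-0.0172, 0.0002, -0.0156], [0.001, 0.157, 0.002], -0.8],
[[-0.0204, 0.0002, -0.0178], [0.002, 0.183, 0.002], -0.8],
[[-0.0237, 0.0002, -0.0199], [0.002, 0.21, 0.002], -0.8],
[[-0.0271, 0.0001, -0.0219], [0.002, 0.236, 0.002], -0.8],
[[-0.0306, 0.0001, -0.0238], [0.002, 0.262, 0.002], -0.8],
[[-0.0342, 0.0001, -0.0256], [0.002, 0.288, 0.002], -0.8],
[[-0.0378, 0.0001, -0.0273], [0.002, 0.314, 0.002], -0.8],
[[-0.0378, 0.0001, -0.0273], [0.002, 0.314, 0.002], -0.8]]
```

Request:
servo_tool --motion '[[[-0.0026,0,-0.0029],[0.001,0.026,0.001],-0.8],[[-0.0053,0,-0.0056],[0.001,0.053,0.001],-0.8],[[-0.0081,0,-0.0083],[0.001,0.079,0.001],-0.8],[[-0.0111,0,-0.0108],[0.001,0.105,0.001],-0.8],[[-0.0141,0,-0.0132],[0.001,0.131,0.002],-0.8],[[-0.0172,0,-0.0156],[0.001,0.157,0.002],-0.8],[[-0.0204,0,-0.0178],[0.002,0.183,0.002],-0.8],[[-0.0237,0,-0.0199],[0.002,0.21,0.002],-0.8],[[-0.0271,0,-0.0219],[0.002,0.236,0.002],-0.8],[[-0.0306,0,-0.0238],[0.002,0.262,0.002],-0.8],[[-0.0342,0,-0.0256],[0.002,0.288,0.002],-0.8],[[-0.0378,0,-0.0273],[0.002,0.314,0.002],-0.8],[[-0.0378,0,-0.0273],[0.002,0.314,0.002],-0.8]]'

```text
clock: 11.03
tcp_pos: [0.5283, -0.0411, 0.2582]
ee_rot: [0.703, 0.683, 0.145, -0.14]
ft_force: [-0.6, 3.9, 3.2]
opening: 0.0574
```

```bash
python3 - <<'E'
from h import *
stat("t63")
fit3d(robot.grab_frame("scene"))
a=[64.5,66,67.5,69,70.5,72,73.5,75,76.5,78,78]
tip(a,[.0012+.004*(x-63)/15 for x in a],dz=-.004)
E
```

```text
{'clock': np.float64(11.033), 'tcp_pos': array([ 0.528, -0.041,  0.258]), 'ft_force': array([-0.616,  3.896,  3.228]), 'opening': np.float64(0.057), 'moment': array([0.847, 0.006, 0.078])} phi 23.2
scene plate y [-0.1482 -0.1466 -0.142 ]
side plate y [-0.1492 -0.146  -0.1422]
 fit conf 0.82 n 1859 med 0.0007 theta 63.4 xslope 0.014 lo [ 0.5249 -0.1114  0.108 ] hi [ 0.5272 -0.0381  0.2544]
[[[-0.0028, 0.0001, -0.0027], [-0.001, 0.027, 0.001], -0.8],
[[-0.0056, 0.0001, -0.0051], [-0.0, 0.054, 0.001], -0.8],
[[-0.0085, 0.0001, -0.0074], [-0.0, 0.08, 0.001], -0.8],
[[-0.0115, 0.0001, -0.0097], [-0.0, 0.106, 0.001], -0.8],
[[-0.0147, 0.0, -0.0118], [-0.0, 0.132, 0.001], -0.8],
[[-0.0179, 0.0, -0.0139], [-0.0, 0.158, 0.001], -0.8],
[[-0.0212, -0.0, -0.0158], [-0.0, 0.184, 0.001], -0.8],
[[-0.0246, -0.0, -0.0177], [-0.0, 0.211, 0.001], -0.8],
[[-0.0281, -0.0001, -0.0195], [-0.0, 0.237, 0.001], -0.8],
[[-0.0317, -0.0001, -0.0212], [0.0, 0.263, 0.002], -0.8],
[[-0.0317, -0.0001, -0.0212], [0.0, 0.263, 0.002], -0.8]]
```

View pics/t63.png

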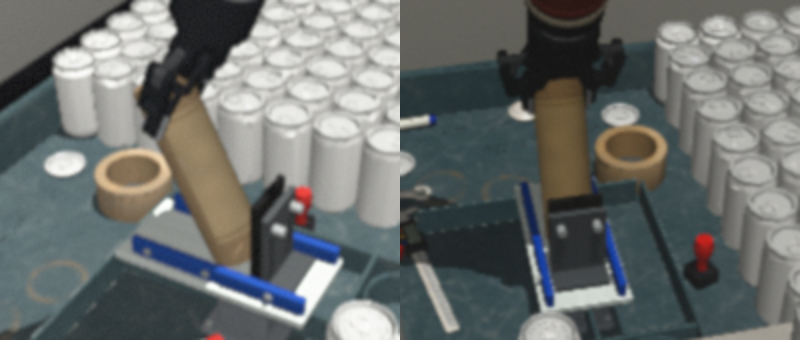

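The sleeve is at 63° with the plate still pressed. I'll continue to 78°, easing the buffer out.

Request:
servo_tool --motion '[[[-0.0028,0,-0.0027],[0,0.027,0.001],-0.8],[[-0.0056,0,-0.0051],[0,0.054,0.001],-0.8],[[-0.0085,0,-0.0074],[0,0.08,0.001],-0.8],[[-0.0115,0,-0.0097],[0,0.106,0.001],-0.8],[[-0.0147,0,-0.0118],[0,0.132,0.001],-0.8],[[-0.0179,0,-0.0139],[0,0.158,0.001],-0.8],[[-0.0212,0,-0.0158],[0,0.184,0.001],-0.8],[[-0.0246,0,-0.0177],[0,0.211,0.001],-0.8],[[-0.0281,0,-0.0195],[0,0.237,0.001],-0.8],[[-0.0317,0,-0.0212],[0,0.263,0.001],-0.8],[[-0.0317,0,-0.0212],[0,0.263,0.001],-0.8]]'

```text
clock: 12.25
tcp_pos: [0.5272, -0.0788, 0.2646]
ee_rot: [0.678, 0.658, 0.235, -0.228]
ft_force: [0.4, 2.0, -0.7]
opening: 0.0574
```

```bash
python3 - <<'E'
from h import *
stat("t78")
print(np.round(robot.sense()["qpos"],2))
fit3d(robot.grab_frame("scene"))
a=[79,80,81,82,83,84,85,86,87,88,89,90,90,90]
tip(a,[.0052+.0035*(x-78)/12 for x in a],dz=-.004)
E
```

```text
{'clock': np.float64(12.25), 'tcp_pos': array([ 0.527, -0.079,  0.265]), 'ft_force': array([ 0.351,  2.037, -0.726]), 'opening': np.float64(0.057), 'moment': array([-0.138,  0.005, -0.041])} phi 38.2
scene plate y [-0.1464 -0.1446 -0.1399]
side plate y [-0.147  -0.1439 -0.1411]
[-0.59  0.53  0.04  1.48  0.55  0.9 ]
 fit conf 0.62 n 1964 med 0.0008 theta 79.6 xslope 0.020 lo [ 0.5239 -0.1059  0.1025] hi [ 0.5277 -0.0714  0.2907]
[[[-0.0022, 0.0, -0.0018], [-0.0, 0.018, 0.001], -0.8],
[[-0.0043, 0.0, -0.0034], [-0.0, 0.035, 0.001], -0.8],
[[-0.0065, 0.0, -0.005], [-0.0, 0.053, 0.001], -0.8],
[[-0.0087, -0.0, -0.0065], [-0.0, 0.07, 0.001], -0.8],
[[-0.0109, -0.0, -0.0081], [-0.0, 0.088, 0.001], -0.8],
[[-0.0132, -0.0, -0.0095], [-0.0, 0.105, 0.001], -0.8],
[[-0.0155, -0.0001, -0.011], [-0.0, 0.123, 0.001], -0.8],
[[-0.0179, -0.0001, -0.0124], [-0.0, 0.14, 0.001], -0.8],
[[-0.0203, -0.0001, -0.0138], [-0.0, 0.158, 0.001], -0.8],
[[-0.0228, -0.0001, -0.0151], [-0.0, 0.175, 0.001], -0.8],
[[-0.0253, -0.0001, -0.0164], [-0.0, 0.192, 0.001], -0.8],
[[-0.0278, -0.0002, -0.0177], [-0.0, 0.21, 0.001], -0.8],
[[-0.0278, -0.0002, -0.0177], [-0.0, 0.21, 0.001], -0.8],
[[-0.0278, -0.0002, -0.0177], [-0.0, 0.21, 0.001], -0.8]]
```

View pics/t78.png

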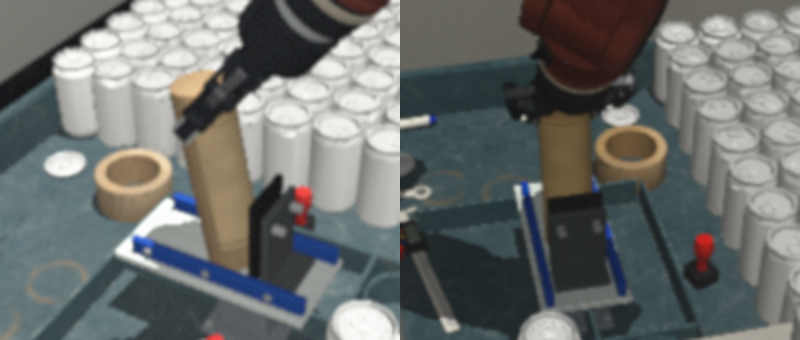

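Request:
servo_tool --motion '[[[-0.0022,0,-0.0018],[0,0.018,0],-0.8],[[-0.0043,0,-0.0034],[0,0.035,0],-0.8],[[-0.0065,0,-0.005],[0,0.053,0],-0.8],[[-0.0087,0,-0.0065],[0,0.07,0],-0.8],[[-0.0109,0,-0.0081],[0,0.088,0],-0.8],[[-0.0132,0,-0.0095],[0,0.105,0],-0.8],[[-0.0155,0,-0.011],[0,0.123,0],-0.8],[[-0.0179,0,-0.0124],[0,0.14,0],-0.8],[[-0.0203,0,-0.0138],[0,0.158,0],-0.8],[[-0.0228,0,-0.0151],[0,0.175,0],-0.8],[[-0.0253,0,-0.0164],[0,0.192,0],-0.8],[[-0.0253,0,-0.0164],[0,0.192,0],-0.8],[[-0.0253,0,-0.0164],[0,0.192,0],-0.8]]'

```text
clock: 13.63
tcp_pos: [0.5261, -0.1074, 0.2621]
ee_rot: [0.652, 0.634, 0.298, -0.289]
ft_force: [0.5, 2.1, -3.5]
opening: 0.0576
```

```bash
python3 - <<'E'
from h import *
stat("t89")
fit3d(robot.grab_frame("scene"));fit3d(robot.grab_frame("side"))
E
```

```text
{'clock': np.float64(13.633), 'tcp_pos': array([ 0.526, -0.107,  0.262]), 'ft_force': array([ 0.479,  2.059, -3.499]), 'opening': np.float64(0.058), 'moment': array([-1.044,  0.018,  0.014])} phi 49.0
scene plate y [-0.1443 -0.1429 -0.1375]
side plate y [-0.1453 -0.1421 -0.1383]
 fit conf 0.85 n 1667 med 0.0008 theta 88.9 xslope 0.014 lo [ 0.524  -0.1044  0.1049] hi [ 0.5265 -0.1068  0.2899]
 fit conf 0.57 n 493 med 0.0007 theta 89.3 xslope 0.000 lo [ 0.5254 -0.1043  0.1824] hi [ 0.5254 -0.1035  0.2489]
```

View pics/t89.png

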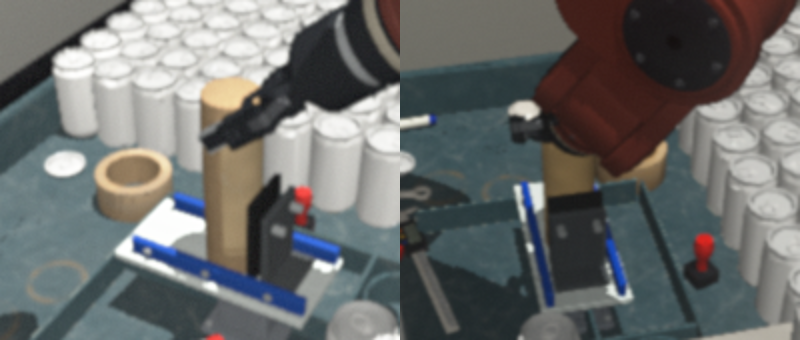

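```bash
python3 - <<'E'
from h import *
s=robot.sense();p=np.array(s["tcp_pos"]);R=Ro.from_quat(s["ee_rot"])
w=[(p+E_*a-K_*c,R) for a,c in((.001,.001),(.003,.002),(.004,.0025),(.004,.0025),(.004,.0025))]
rows(w,-0.8)
E
```

```text
[[[-0.0001, -0.0, 0.0014], [0.0, 0.0, 0.0], -0.8],
[[0.0005, -0.0, 0.0036], [0.0, 0.0, 0.0], -0.8],
[[0.0007, -0.0, 0.0047], [0.0, 0.0, 0.0], -0.8],
[[0.0007, -0.0, 0.0047], [0.0, 0.0, 0.0], -0.8],
[[0.0007, -0.0, 0.0047], [0.0, 0.0, 0.0], -0.8]]
```

Request:
servo_tool --motion '[[[0,0,0.0014],[0,0,0],-0.8],[[0.0005,0,0.0036],[0,0,0],-0.8],[[0.0007,0,0.0047],[0,0,0],-0.8],[[0.0007,0,0.0047],[0,0,0],-0.8],[[0.0007,0,0.0047],[0,0,0],-0.8]]'

```text
clock: 14.45
tcp_pos: [0.5264, -0.1028, 0.2622]
ee_rot: [0.652, 0.635, 0.298, -0.288]
ft_force: [-3.0, -2.5, 14.0]
opening: 0.0577
```

```bash
python3 - <<'E'
from h import *
stat("t90")
fit3d(robot.grab_frame("scene"));fit3d(robot.grab_frame("side"))
E
```

```text
{'clock': np.float64(14.45), 'tcp_pos': array([ 0.526, -0.103,  0.262]), 'ft_force': array([-2.966, -2.536, 14.041]), 'opening': np.float64(0.058), 'moment': array([0.666, 0.777, 0.496])} phi 49.0
scene plate y [-0.1436 -0.1419 -0.1357]
side plate y [-0.1443 -0.1412 -0.1377]
 fit conf 0.60 n 1663 med 0.0008 theta 88.9 xslope 0.014 lo [ 0.5243 -0.1039  0.1058] hi [ 0.5268 -0.1015  0.2896]
 fit conf 0.59 n 462 med 0.0008 theta 88.1 xslope 0.020 lo [ 0.5251 -0.1018  0.1811] hi [ 0.5264 -0.1     0.2457]
```

The foot is seated (14 N downward) and the lean is about 1°. I'll relax the load, then open gradually.

Request:
servo_tool --motion '[[[0,0,-0.0003],[0,0,0],-0.8],[[0,0,-0.0003],[0,0,0],0.45],[[0,0,-0.0003],[0,0,0],0.6],[[0,0,-0.0003],[0,0,0],0.8],[[0,0,-0.0003],[0,0,0],1],[[0,0,-0.0003],[0,0,0],1],[[0,0,-0.0003],[0,0,0],1],[[0,0,-0.0003],[0,0,0],1]]'

```text
clock: 15.52
tcp_pos: [0.5264, -0.103, 0.2624]
ee_rot: [0.652, 0.634, 0.298, -0.289]
ft_force: [-0.2, -0.4, -0.2]
opening: 0.0852
```

```bash
python3 - <<'E'
from h import *
stat("rel")
fit3d(robot.grab_frame("scene"));fit3d(robot.grab_frame("side"))
f=robot.grab_frame("wrist"); save(f,"relw.png")
E
```

```text
{'clock': np.float64(15.517), 'tcp_pos': array([ 0.526, -0.103,  0.262]), 'ft_force': array([-0.178, -0.428, -0.182]), 'opening': np.float64(0.085), 'moment': array([-0.706,  0.022, -0.025])} phi 49.0
scene plate y [-0.142  -0.1405 -0.1358]
side plate y [-0.1432 -0.1399 -0.1364]
 fit conf 0.84 n 1495 med 0.0011 theta 87.1 xslope 0.009 lo [ 0.5245 -0.1006  0.1058] hi [ 0.5261 -0.1097  0.2888]
 fit conf 0.63 n 444 med 0.0009 theta 89.5 xslope 0.008 lo [ 0.5249 -0.1032  0.1838] hi [ 0.5255 -0.1032  0.2509]
```

View pics/rel.png

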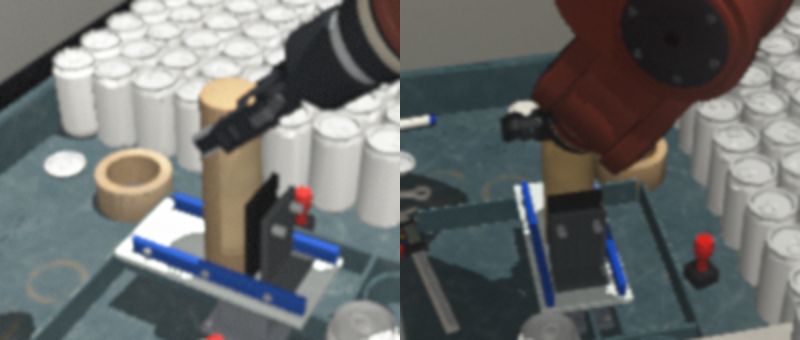

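View pics/relw.png

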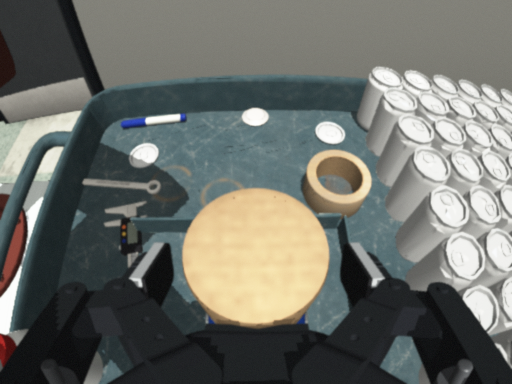

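The gripper is open, with clear gaps on both sides of the sleeve (wrist view: fingers at 155 and 360, sleeve edges at 183 and 328). I'll retreat along the tool axis.

Request:
servo_tool --motion '[[[0,0,-0.008],[0,0,0],1],[[0,0,-0.02],[0,0,0],1],[[0,0,-0.035],[0,0,0],1],[[0,0,-0.055],[0,0,0],1],[[0,0,-0.075],[0,0,0],1],[[0,0,-0.095],[0,0,0],1],[[0,0,-0.11],[0,0,0],1],[[0,0,-0.12],[0,0,0],1],[[0,0,-0.12],[0,0,0],1],[[0,0,-0.12],[0,0,0],1],[[0,0,-0.12],[0,0,0],1]]'

```text
clock: 16.88
tcp_pos: [0.5236, -0.1934, 0.3408]
ee_rot: [0.652, 0.634, 0.298, -0.289]
ft_force: [-0.2, -0.8, 0.4]
opening: 0.0852
```

```bash
python3 - <<'E'
from h import *
stat("away")
for n in("scene","side"):
    f=robot.grab_frame(n); fit3d(f)
    for q in("can_sample","tape_roll","date_stamp"):
        for e in robot.cut_out(f,q)[:1]:
            P,_,_=cloud(f,e["mask"]); print(n,q,round(e["conf"],2),np.round(e["box"]),np.round(np.median(P,0),3))
E
```

```text
{'clock': np.float64(16.883), 'tcp_pos': array([ 0.524, -0.193,  0.341]), 'ft_force': array([-0.172, -0.759,  0.355]), 'opening': np.float64(0.085), 'moment': array([-0.732,  0.058, -0.029])} phi 49.0
scene plate y [-0.142  -0.1404 -0.1358]
side plate y [-0.143  -0.1393 -0.1342]
 fit conf 0.78 n 2236 med 0.0007 theta 89.7 xslope 0.003 lo [ 0.5249 -0.1046  0.1054] hi [ 0.5254 -0.1037  0.2891]
scene can_sample 0.82 [329. 271.  41.  56.] [ 0.448 -0.273  0.103]
scene tape_roll 0.61 [217. 183.  40.  36.] [0.645 0.11  0.034]
scene date_stamp 0.5 [304. 194.  10.  24.] [ 0.686 -0.121  0.042]
 fit conf 0.92 n 592 med 0.0008 theta 89.8 xslope 0.003 lo [ 0.5253 -0.1031  0.1856] hi [ 0.5255 -0.1032  0.2671]
side can_sample 0.57 [234. 181.  22.  62.] [ 0.516 -0.128  0.224]
side tape_roll 0.96 [266. 174.  36.  24.] [0.639 0.074 0.034]
side date_stamp 0.78 [300. 220.  17.  30.] [ 0.687 -0.123  0.02 ]
```

View pics/away.png

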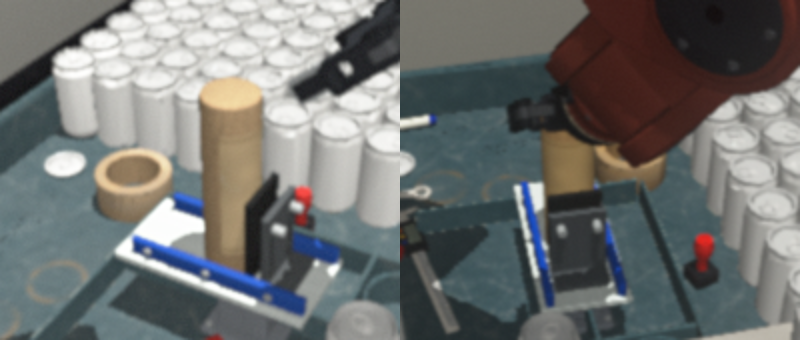

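```bash
python3 - <<'E'
from h import *
fit3d(robot.grab_frame("scene"))
print(robot.sign_off())
E
```

```text
fit conf 0.94 n 2170 med 0.0007 theta 89.6 xslope 0.003 lo [ 0.525  -0.1047  0.1066] hi [ 0.5255 -0.1036  0.2891]
the job is handed in; nothing more can be done
None
```

The sleeve now stands upright on the bench bed beside the buffer, released and with the arm backed away. I handed the job in at about 17 s of the 51 s allowed; no verdict is reported.

**What I did:** I gripped the overhanging end at 30 N and pushed the sleeve along the channel. It hit a hard stop of about 25 N, and the plate had moved in by about 8 mm. I then tipped it up in small steps with the buffer still pressed: the depth pictures put the plate near fully in through the 25–65° range. Near upright I eased the buffer out, seated the foot, opened the gripper and backed off along the tool axis.

**Last checks:**
- **Sleeve:** it stands within about 0.5° of vertical and holds still over repeated pictures. It is centred between the rails, with its top at about z = 0.29 m, so the foot is flat on the bed.
- **Robot:** the wrist force is near zero and the gripper is about 0.12 m clear of the sleeve.
- **Can and stamp:** both are within about 2 mm of their starting positions in the scene camera.
- **Tape roll:** its measured centre differs from the start because the lying sleeve partly hid it then. It looks unmoved in the pictures, and the arm never came near it.

**Checks that disagreed:**
- Just after release, one fit gave 87° and the other 89.5°. The open fingers were partly blocking the view, and both read 89.7–89.8° once the arm had backed away.
- The last side-camera detection of the can landed on the sleeve, so I disregarded it.

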